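Check the ball mount's temperature, then uncouple the hitch and hold it raised

TASK

The ball mount has just been welded, so check it before uncoupling: pick up the infrared thermometer that lies on the bench, point its lens squarely at the middle of the round disc on the side of the ball mount from about 10 cm away, keep it steady there for two seconds, then lay it back down on the bench. Then take the spring latch on top of the hitch coupler by its upright grip, pull it sideways as far as it goes and, with the latch pulled, lift the coupler with its tongue off the ball until its lower rim is a good 4 cm above the top of the ball. Finish while still gripping the latch and holding the tongue raised and still, and leave the other tools where they are.

Things in the scene. Friction and masses are not known exactly. Their poses are not given: they have to be found in the camera images.
- hitch_stand: Fixed hitch stand, bolted down: steel base plate 335 x 110 x 10 mm; near the robot a post 56 x 60 mm with a 50 mm hitch ball, at the far end a pivot bracket. Origin on the bench under the ball; +x runs from the ball to the pivot (away from the robot), +y left, z up. The plate reaches from x = -45 to +290 mm. Place and yaw vary.
- disc (a point): Centre of the outer face of the round matt disc (40 mm across) on the stand's right-hand (-y) side of the ball post, 60 mm above the bench; the disc faces the stand's -y. Axes as the stand's.
- ball_top (a point): Top of the hitch ball, 150 mm above the bench. Ball 50 mm across, with a flat shoulder underneath, 115 mm above the bench, under which the latch's jaw catches.
- pivot (a point): Centre of the pivot pin about which the tongue swings, 220 mm behind the ball along the stand's +x, 145 mm above the bench; the pin runs along the stand's y.
- tongue (a joint): Swing of the tongue about the pivot in rad: 0 coupler down on the ball, grows as the coupler rises, stop at 0.8. Tongue and latch weigh about 0.55 kg in all, and it falls back if let go. 0.4 rad lifts the coupler by about 85 mm.
- coupler_rim (a point): Middle of the lower rim of the coupler housing (70 x 76 mm box with a closed top that sits over the ball); 31 mm below the ball's top when coupled. It must finish at least 30 mm above ball_top. The housing's top is 165 mm above the bench when coupled.
- latch (a joint): Sideways travel of the spring latch in m: 0 locked, grows as the latch is pulled to the stand's right (-y), stop at 0.022. The jaw is clear of the ball from 0.012. The spring pulls back with about 3 N at 0 and 11 N at the stop. The latch cannot be forced up while locked.
- latch_grip (a point): Middle of the latch's upright grip on the coupler, 198 mm above the bench when down, right above the ball, 220 mm before the pivot pin and 53 mm above it. A bar 14 mm thick along the stand's y (take it across this) and 30 mm wide along x, free from 24 mm below this point to 22 mm above; its top 5 mm is a cap 18 x 36 mm. Moves and tilts with latch and tongue; axes at rest as the stand's.
- barrel (a point): Centre of the barrel of the infrared thermometer, a loose pistol-shaped instrument (0.2 kg) lying on its side; 17 mm above the bench. Barrel 125 mm long (x), 42 wide (y), 34 thick (z); +x points to the lens. The handle (100 mm) leaves to +y from the rear, with a trigger, up to x = -12 mm; the sides are free from x = -10 to +60 mm: grasp across y at x = +10 mm.
- lens (a point): The lens at the barrel's front end, 70 mm ahead of the barrel's centre along its +x, the viewing direction; axes as the barrel's.
- pliers: Bystander: combination pliers with orange grips, 171 x 55 x 15 mm, lying. Origin under its centre.
- magnet: Bystander: welding magnet, 35 x 79 x 16 mm. Origin under its centre.
- sanding_block: Bystander: sanding block, 56 x 100 x 29 mm. Origin under its centre.
- bolt: Bystander: hex bolt standing on its head, 54 mm high. Origin under its centre.
- glue: Bystander: white glue bottle, 48 mm across, 129 mm high. Origin under its centre.
- cup: Bystander: plastic cup, 80 mm across, 92 mm high. Origin under its centre.

How it is judged:
By the outcome, as a careful person would: the job done as asked, in the order asked, and still so for the second after the job is handed in, while the arm keeps its last pose, push and grip.
It also fails if it takes over 64 s, if anything falls off the work surface, if the arm or the gripper's body presses on something with over 40 N, if the wrist force passes 120 N, or if a joint passes its speed limit or range.

ROBOT

A 6-joint arm with a two-finger parallel gripper is mounted at the origin on a cart in front of the work surface, level with it; the furniture and walls round the work are solid. World frame = base frame: x ahead of the robot, y to its left, z up, the work surface at z = 0. Lengths are in mm, angles in rad, forces in N, time in s.
With the tool pointing down it reaches from about 350 to 975 mm from the base axis. Payload 7.1 kg.
Tool frame: the origin (TCP) lies at the very end of the fingers, on their centre line; the grasp point (between the pads) lies 19 mm behind it; y points along the fingers, z is the direction in which the jaws open and shut, and the axes are right-handed (so a half turn about y gives the same grasp; the last joint's range is limited). The gripper opens to 88 mm and grips with 3 to 60 N. Pads are 20 mm wide; open, the fingers measure 115 mm over their backs; the gripper's body (75 mm by 178 mm) begins 61 mm behind the grasp point.
Start: joints at [-1.314, 0.423, 1.63, -0, 1.089, -0.019], TCP at [170.216, -601.358, 222.675] pointing down, gripper open.
Joint ranges: [-3, 3], [-0.9, 2.11], [0.09, 2.58], [-1.31, 4.45], [0.11, 2.69], [-2.54, 2.54]. Speed limits (rad/s): [2.39, 2.39, 3.01, 3.14, 3.14, 3.14].

INTERFACE

Orientations are given as a rotation vector (axis times angle).
In Python, from workcell import ctrl gives the robot as it stands.
- The arm moves only by the shell command python3 -m jog 'ROWS'. ROWS is JSON, a list of rows, each a list of 3 entries, a list of its own where there are three numbers: the opening, from 0 (shut) to 1 (fully open), then the shift along the tool's x, y, z in cm, then the turn, a rotation vector about the tool's x, y, z in rad. In form: [[claw, [dx, dy, dz], [wx, wy, wz]], ...]. A call has 1 to 8 rows; each row is the pose to reach, as a shift and turn from the pose commanded when the call began, along the tool's axes at that moment; what a row does not reach only later rows make up. A row lasts 1/10 s, in which the tool goes at most 50 mm and 8.59 degrees, less where a joint would pass 70% of its speed; a pose out of reach is approached as far as the arm can. A call with a gripper value outside its range is refused whole. The fingers move at their own pace and stop on an object; the grip force is fixed at half the most. Time passes only in rows, so rows that repeat a pose let the fingers close. It gives the time, the measured TCP pose, the force and the opening at its end, in the units of the state.
- ctrl.get_obs(): the state, without advancing time (a new reading comes with each control period).
- ctrl.get_image(name): name is "scene" or "top" or "wrist"; returns a dict with "color" (400x640x3 uint8, red, green, blue), "z_map" (400x640 float32, mm along the optical axis (not along the pixel's ray), 0 where there is no reading), "fx", "fy", "cx", "cy" (pixels), "pose" (4x4, takes a point from camera to world coordinates). Camera axes: x right, y down, z forward; pixel columns grow to the right and rows downward; lengths in mm; the calibration is good to about 2 mm. A picture is of the moment at which its call begins.
- ctrl.close_job(): hands the job in, once; it reports no verdict.
The state is a dict: "t": time; "qpos": joint angles; "qvel": joint speeds; "joint_torque": joint torques, N m; "ee_pos": TCP position; "orientation": TCP orientation; "ft_force": force on the tool from outside, world axes, zero at the start; "moment": the same for the moment, N m; "width": finger opening in mm.
Only numpy, scipy, OpenCV 4.12 (cv2) and the standard library are available. Lean on these libraries where they do the work, as an engineer would, in place of code of your own. Each camera call takes 0.05 s, during which the arm holds its last target.

## Working session

There is one attempt and no reset: what is moved stays moved. The work goes in short steps, Python scripts to look and compute and a shell command to move; the robot and the scene stay as the last step left them, time stands still between calls to the robot, and variables do not carry over. Pictures are saved under pics/ and viewed, and the job is handed in when it is done.

```bash
mkdir -p pics; ls; python3 - <<'E'
from workcell import ctrl
import cv2,numpy as np
print(ctrl.get_obs())
for n in ["scene","top","wrist"]:
    im=ctrl.get_image(n); cv2.imwrite(f"pics/{n}0.png",im["color"][:,:,::-1])
    np.savez(f"pics/{n}0.npz",**{k:im[k] for k in im})
    print(n,im["fx"],im["fy"],im["cx"],im["cy"]);print(np.round(im["pose"],3))
E
```

```text
pics
{'t': 0.0, 'qpos': array([-1.31401108e+00,  4.23798694e-01,  1.63069850e+00,  1.85152937e-05,
        1.08858657e+00, -1.89964115e-02]), 'qvel': array([ 0.00143611, -0.00053559, -0.00088647,  0.00028729, -0.00028698,
        0.00027647]), 'joint_torque': array([ 2.39177629e-03, -5.44615638e+01, -2.73668522e+01,  6.45225495e-02,
        2.28128023e-02, -1.28052275e-04]), 'ee_pos': array([ 170.07735616, -600.83539595,  221.92467063]), 'orientation': array([-0.28795479,  2.07543476, -2.07233072]), 'ft_force': array([-0.37590658, -0.26470584, -0.98706231]), 'moment': array([ 0.00655955,  0.05675923, -0.03511754]), 'width': 87.97721683208418}
scene 427.37849464256396 427.37849464256396 317.89986262548484 196.7646349029791
[[-8.78000e-01 -2.44000e-01  4.13000e-01  1.02010e+01]
 [-4.79000e-01  4.88000e-01 -7.29000e-01  9.91912e+02]
 [-2.30000e-02 -8.38000e-01 -5.46000e-01  8.75543e+02]
 [ 0.00000e+00  0.00000e+00  0.00000e+00  1.00000e+00]]
top 406.54468434351304 406.54468434351304 318.97614204824185 198.74297621745933
[[-9.600000e-02 -9.680000e-01  2.340000e-01  3.079090e+02]
 [-9.950000e-01  9.500000e-02 -1.800000e-02  2.196100e+01]
 [-5.000000e-03 -2.340000e-01 -9.720000e-01  1.356022e+03]
 [ 0.000000e+00  0.000000e+00  0.000000e+00  1.000000e+00]]
wrist 282.5017952135088 282.5017952135088 316.3446140689062 199.0401017375044
[[ 2.72000e-01 -9.27000e-01 -2.59000e-01  2.40014e+02]
 [-9.62000e-01 -2.63000e-01 -7.00000e-02 -5.81942e+02]
 [-3.00000e-03  2.68000e-01 -9.63000e-01  3.84598e+02]
 [ 0.00000e+00  0.00000e+00  0.00000e+00  1.00000e+00]]
```

View pics/scene0.png

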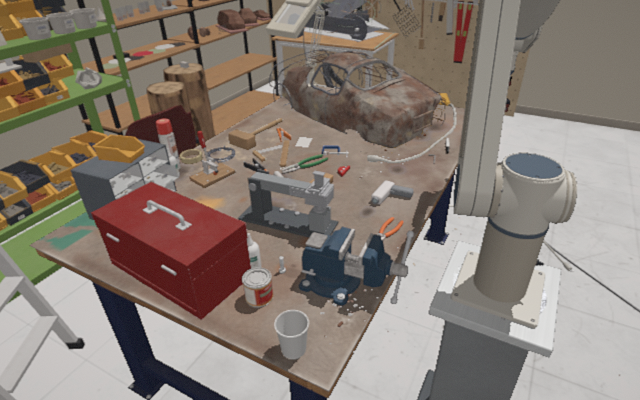

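View pics/top0.png

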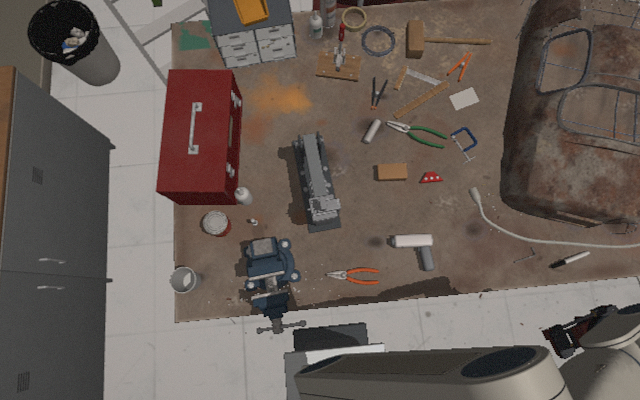

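View pics/wrist0.png

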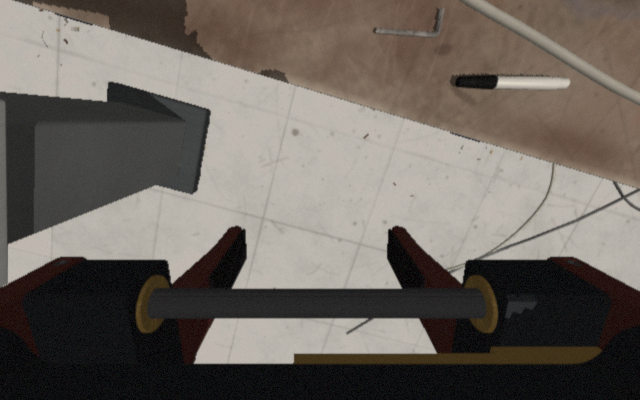

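```bash
cat > h.py <<'E'
import numpy as np,cv2
def load(n): return dict(np.load(f"pics/{n}.npz"))
def cloud(im):
    z=im["z_map"];h,w=z.shape;u,v=np.meshgrid(np.arange(w),np.arange(h))
    P=np.stack([(u-im["cx"])/im["fx"]*z,(v-im["cy"])/im["fy"]*z,z],-1)
    W=P@im["pose"][:3,:3].T+im["pose"][:3,3]; W[z==0]=np.nan; return W
def crop(im,x0,y0,x1,y1,s,name):
    cv2.imwrite(name,cv2.resize(im["color"][y0:y1,x0:x1,::-1],None,fx=s,fy=s,interpolation=cv2.INTER_CUBIC))
E
python3 - <<'E'
from h import *
t=load("top0");W=cloud(t)
crop(t,280,120,460,300,4.4/1.33,"pics/c1.png")
crop(load("scene0"),230,150,430,300,4,"pics/c2.png")
for p in [(412,241),(392,241),(431,241),(428,262),(325,203),(322,215),(311,160),(308,140),(395,205)]:
    print(p,np.round(W[p[1],p[0]],0))
E
```

```text
(412, 241) [ 455. -290.   36.]
(392, 241) [ 461. -225.   34.]
(431, 241) [ 449. -352.   32.]
(428, 262) [ 383. -332.   32.]
(325, 203) [567. -15. 219.]
(322, 215) [543.  -4. 167.]
(311, 160) [719.  13. 165.]
(308, 140) [786.  16. 164.]
(395, 205) [ 587. -259.    1.]
```

View pics/c1.png

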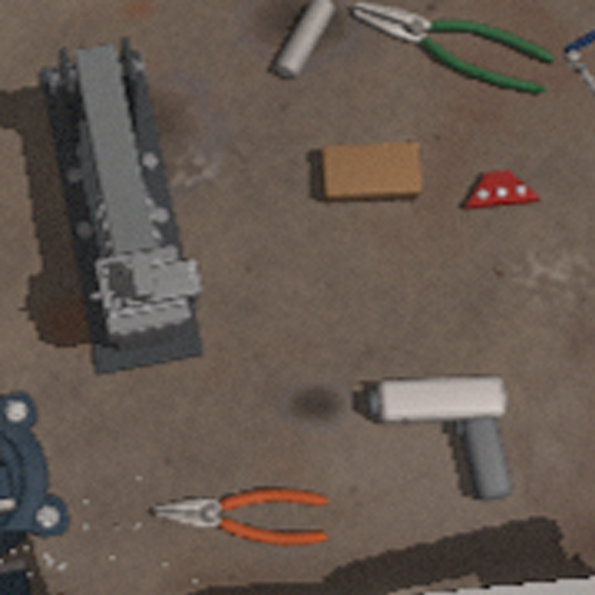

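View pics/c2.png

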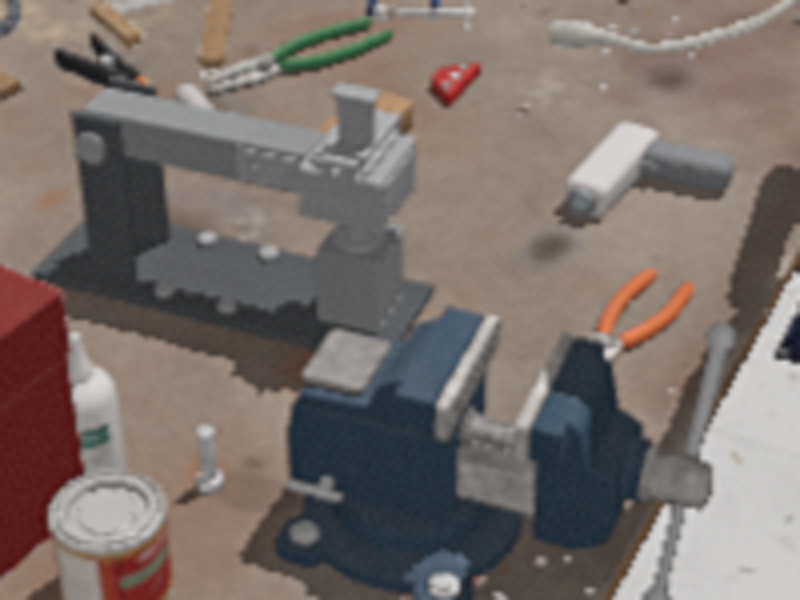

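```bash
python3 - <<'E'
from h import *
def rect(Q,l):
    r=cv2.minAreaRect(Q[:,:2].astype(np.float32)); print(l,len(Q),np.round(r[0],1),np.round(r[1],1),round(r[2],2),'z',np.round(np.median(Q[:,2]),1))
for n in ["top0","scene0"]:
    t=load(n);W=cloud(t);X,Y,Z=W[...,0],W[...,1],W[...,2]
    a=(X>480)&(X<860)&(Y>-90)&(Y<90)
    rect(W[a&(Z>155)&(Z<175)],n+" tongue")
    rect(W[a&(Z>5)&(Z<16)],n+" plate")
    q=W[a&(Z>200)];rect(q,n+" grip");print(np.round(q.min(0)),np.round(q.max(0)))
    b=(X>330)&(X<520)&(Y>-400)&(Y<-180)
    C=t["color"].astype(int)
    white=C.min(-1)>150
    rect(W[b&(Z>24)&white],n+" barrel")
    rect(W[b&(Z>18)&~white],n+" handle+lens")
    q=W[b&(Z>24)&white]; print(np.round(np.percentile(q,[2,50,98],axis=0)))
    # wall tops in the far
E
```

```text
top0 tongue 1417 [671.3   3.6] [279.2  96.5] 7.4 z 165.4
top0 plate 1247 [669.3  -1. ] [178.2 377.7] 89.77 z 9.6
top0 grip 78 [569.   -6.6] [34.6 17.5] 5.84 z 219.6
[552. -17. 204.] [586.   2. 225.]
top0 barrel 356 [ 457.3 -297.3] [118.   33.4] 87.53 z 34.0
top0 handle+lens 429 [ 420.9 -287.7] [134.2 120.6] 86.62 z 30.2
[[ 440. -351.   28.]
 [ 457. -296.   34.]
 [ 474. -240.   40.]]
scene0 tongue 910 [674.2   2.4] [281.4  98.9] 5.26 z 165.6
scene0 plate 1309 [674.6  -1.2] [370.5 171.7] 0.46 z 11.1
scene0 grip 82 [571.2  -3.8] [36.9 22.1] 9.65 z 217.8
[554. -17. 200.] [591.   7. 224.]
scene0 barrel 207 [ 459.7 -291.9] [123.3  41. ] 85.47 z 34.4
scene0 handle+lens 219 [ 429.5 -291.7] [162.5  67.5] 45.12 z 29.1
[[ 439. -350.   27.]
 [ 457. -287.   34.]
 [ 478. -232.   39.]]
```

```bash
cat >> h.py <<'E'
def ray(im,u,v,z):
    d=im["pose"][:3,:3]@np.array([(u-im["cx"])/im["fx"],(v-im["cy"])/im["fy"],1]);o=im["pose"][:3,3]
    return o+d*(z-o[2])/d[2]
E
python3 - <<'E'
from h import *
for n in ["top0","scene0"]:
    t=load(n);W=cloud(t);X,Y,Z=W[...,0],W[...,1],W[...,2]
    a=(X>625)&(X<765)&(Y>-60)&(Y<90)&(Z>157)&(Z<173)
    q=W[a]; 
    xs=np.arange(630,765,15);m=[]
    for x in xs:
        s=q[abs(q[:,0]-x)<7.5,1]; m.append((s.min()+s.max())/2)
    p=np.polyfit(xs,m,1); print(n,"yaw",np.arctan(p[0]),"y at 570",np.polyval(p,570),np.round(m,1))
t=load("top0")
print([np.round(ray(t,280+u/3.308,120+v/3.308,10),1) for u,v in [(97,373),(201,353),(40,75)]])
# upscaled crops
crop(t,290,120,350,240,5,"pics/c3.png")
crop(t,380,220,450,280,10,"pics/c4.png")
E
```

```text
top0 yaw 0.09577640147502939 y at 570 -6.425692712187242 [-0.1  0.5  1.9  3.4  5.1  6.7  8.3  9.8 10.5]
scene0 yaw 0.07302167600967416 y at 570 -0.9725130781272426 [ 4.   4.5  4.3  6.9  8.   8.4 11.2 11.8 11.1]
[array([518.3,  41. ,  10. ]), array([528.4, -65.7,  10. ]), array([843. ,  72.4,  10. ])]
```

View pics/c3.png

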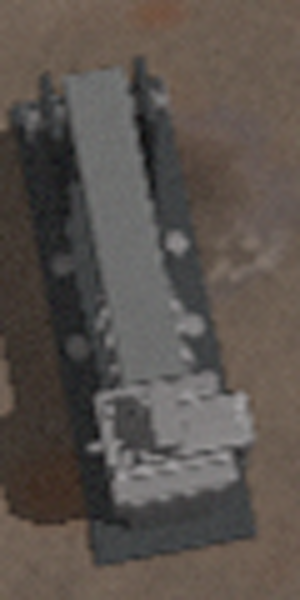

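View pics/c4.png

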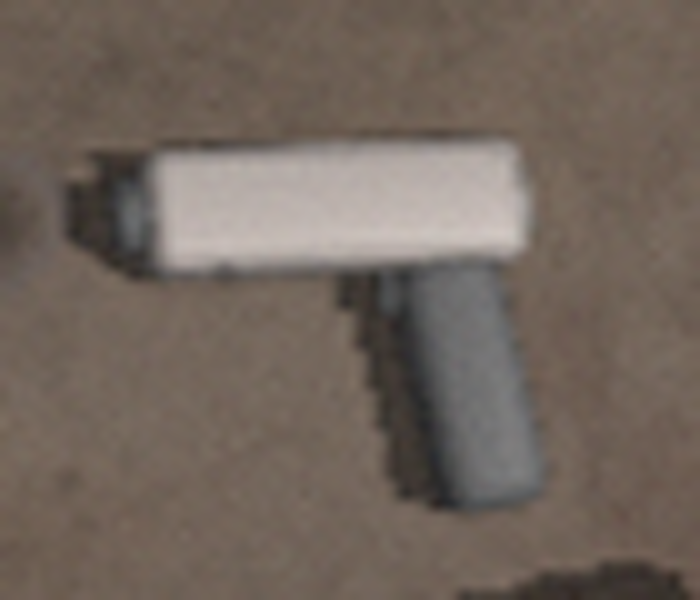

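```bash
cat >> h.py <<'E'
from scipy.spatial.transform import Rotation as R
E
python3 - <<'E'
from h import *
from workcell import ctrl
t=load("top0")
C=np.array([ray(t,380+u/10,220+v/10,34) for u,v in [(156,152),(520,143),(526,248),(160,270)]])
print(np.round(C,1),np.round(C.mean(0),1))
d=(C[0]+C[3]-C[1]-C[2])/2; print("len",np.linalg.norm(d),"yaw deg",np.degrees(np.arctan2(d[1],d[0])))
W=cloud(t)
# sanding block
for p in [(380,165),(405,165),(380,178),(405,178)]: print(np.round(W[p[1],p[0]]))
print(np.round(R.from_rotvec(ctrl.get_obs()["orientation"]).as_matrix(),3))
E
```

```text
[[ 479.2 -239.5   34. ]
 [ 470.6 -358.4   34. ]
 [ 436.4 -354.8   34. ]
 [ 440.8 -235.4   34. ]] [ 456.7 -297.    34. ]
len 119.2503261292071 yaw deg 86.87772683524575
[ 724. -221.   31.]
[ 716. -306.   31.]
[ 679. -215.   29.]
[ 673. -302.   20.]
[[-0.962 -0.     0.272]
 [-0.272  0.001 -0.962]
 [-0.    -1.    -0.001]]
```

```bash
cat >> h.py <<'E'
def tgt(pos,yaw,th=0,ax=None):
    """tool down, jaw z at yaw(deg); optional extra world rotation th about axis ax"""
    a=np.radians(yaw); z=np.array([np.cos(a),np.sin(a),0]); y=np.array([0,0,-1.]); x=np.cross(y,z)
    M=np.stack([x,y,z],1)
    if ax is not None: M=R.from_rotvec(np.array(ax)*th).as_matrix()@M
    return np.array(pos,float),M
def row(pos,M,o=None):
    from workcell import ctrl
    o=o or ctrl.get_obs(); M0=R.from_rotvec(o["orientation"]).as_matrix()
    print("from",np.round(o["ee_pos"],1),"t",round(o["t"],2),"w",round(o["width"],1),"F",np.round(o["ft_force"],1),"q",np.round(o["qpos"],2))
    print("shift cm",np.round(M0.T@(pos-o["ee_pos"])/10,3),"turn",np.round(R.from_matrix(M0.T@M).as_rotvec(),4))
def snap(n,name):
    from workcell import ctrl
    im=ctrl.get_image(n); np.savez(f"pics/{name}.npz",**im); cv2.imwrite(f"pics/{name}.png",im["color"][:,:,::-1]); return im
E
python3 -c "
from h import *
row(*tgt([457.5,-287,150],-3.1))"
```

```text
from [ 170.1 -601.   222.1] t 0.15 w 87.8 F [-0.2  0.   0. ] q [-1.31  0.42  1.63 -0.    1.09 -0.02]
shift cm [-36.202   7.234 -22.373] turn [ 1.0000e-03 -1.2409e+00 -7.0000e-04]
```

```bash
python3 -m jog '[[1,[-36.2,7.2,-22.4],[0,-1.241,0]],[1,[-36.2,7.2,-22.4],[0,-1.241,0]],[1,[-36.2,7.2,-22.4],[0,-1.241,0]],[1,[-36.2,7.2,-22.4],[0,-1.241,0]],[1,[-36.2,7.2,-22.4],[0,-1.241,0]],[1,[-36.2,7.2,-22.4],[0,-1.241,0]],[1,[-36.2,7.2,-22.4],[0,-1.241,0]],[1,[-36.2,7.2,-22.4],[0,-1.241,0]]]'
python3 -c "
from h import *
row(*tgt([457.5,-287,150],-3.1))"
```

```text
t: 0.95
ee_pos: [437.4, -308.7, 155.7]
orientation: [-1.166, 1.274, -1.274]
ft_force: [0.4, -0.9, 0.8]
width: 88.2
from [ 437.4 -308.7  155.7] t 0.95 w 88.2 F [ 0.4 -0.9  0.8] q [-0.64  0.38  1.88 -0.    0.88 -0.55]
shift cm [-2.337  0.566  1.808] turn [ 0.     -0.0348  0.0001]
```

```bash
python3 -m jog '[[1,[0,0,0],[0,0,0]],[1,[0,0,0],[0,0,0]],[1,[0,0,0],[0,0,0]]]'
python3 -c "
from h import *
row(*tgt([457.5,-287,150],-3.1))
snap('wrist','w1')"
```

```text
t: 1.25
ee_pos: [435.8, -311.1, 156.1]
orientation: [-1.162, 1.28, -1.28]
ft_force: [-1.0, 0.3, -0.4]
width: 88.0
from [ 435.8 -311.1  156.1] t 1.25 w 88.0 F [-1.   0.3 -0.4] q [-0.64  0.38  1.88 -0.    0.88 -0.54]
shift cm [-2.608  0.605  1.922] turn [ 0.0002 -0.0428  0.0002]
```

View pics/w1.png

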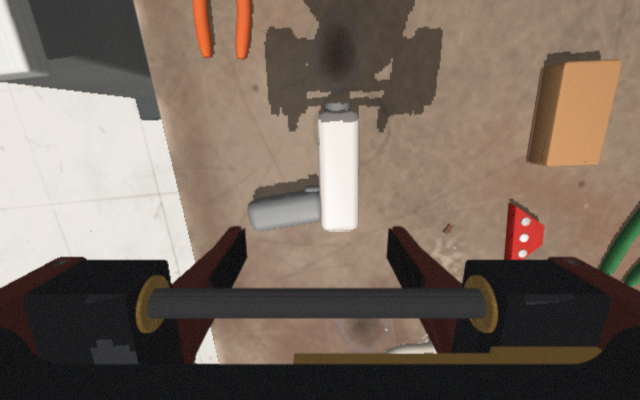

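```bash
python3 -c "
from h import *
crop(load('w1'),230,90,390,250,3.75,'pics/c5.png')"
```

```text
(no output)
```

View pics/c5.png

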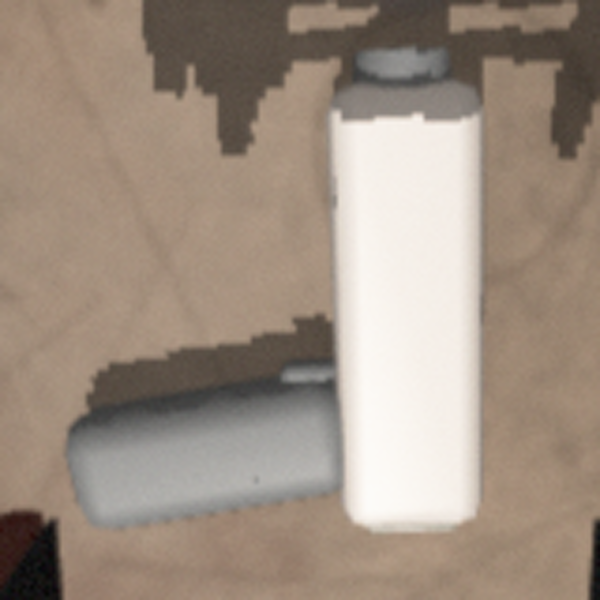

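```bash
python3 -c "
from h import *
t=load('w1')
f=lambda u,v,z:ray(t,230+u/3.75,90+v/3.75,z)
F=(f(331,115,28)+f(482,115,28))/2;B=(f(343,515,28)+f(480,515,28))/2
print(f(331,115,28),f(482,115,28),f(343,515,28),f(480,515,28));d=F-B;print(F,B,np.linalg.norm(d),np.degrees(np.arctan2(d[1],d[0])))
W=cloud(t);q=W[(W[...,2]>29)&(W[...,2]<40)&(W[...,1]<-225)&(W[...,0]<500)&(W[...,0]>435)]
print(cv2.minAreaRect(q[:,:2].astype(np.float32)))
L=f(402,60,17);print('lens',L)
row(*tgt([457.5,-287,40],-4))
"
```

```text
[ 444.07099335 -238.96804492   28.        ] [ 483.80057368 -242.85005823   28.        ] [ 436.79605546 -351.66638988   28.        ] [ 476.7232905  -355.56357417   28.        ]
[ 463.93578352 -240.90905158   28.        ] [ 456.75967298 -353.61498203   28.        ] 112.9341548027414 86.35683254107771
((458.4723205566406, -291.24566650390625), (132.5756378173828, 43.60920333862305), 86.67933654785156)
lens [ 464.64201239 -226.55826429   17.        ]
from [ 435.7 -311.4  156.2] t 1.3 w 88.1 F [ 0.   0.1 -0.5] q [-0.64  0.38  1.88 -0.    0.88 -0.54]
shift cm [-2.649 11.615  1.934] turn [-0.0001 -0.0278  0.0003]
```

```bash
python3 -c "
from h import *
row(*tgt([459.5,-287,80],-3.5))
row(*tgt([459.5,-287,4],-3.5))
"; 
```

```text
from [ 435.7 -311.4  156.2] t 1.3 w 88.1 F [ 0.   0.1 -0.5] q [-0.64  0.38  1.88 -0.    0.88 -0.54]
shift cm [-2.667  7.615  2.133] turn [-0.0001 -0.0365  0.0003]
from [ 435.7 -311.4  156.2] t 1.3 w 88.1 F [ 0.   0.1 -0.5] q [-0.64  0.38  1.88 -0.    0.88 -0.54]
shift cm [-2.67  15.215  2.133] turn [-0.0001 -0.0365  0.0003]
```

```bash
python3 -m jog '[[1,[-2.7,3,2.1],[0,-0.037,0]],[1,[-2.7,7,2.1],[0,-0.037,0]],[1,[-2.7,11,2.1],[0,-0.037,0]],[1,[-2.7,13.5,2.1],[0,-0.037,0]],[1,[-2.7,14.8,2.1],[0,-0.037,0]],[1,[-2.7,14.8,2.1],[0,-0.037,0]],[1,[-2.7,14.8,2.1],[0,-0.037,0]]]'
python3 -c "
from h import *
row(*tgt([459.5,-287,4],-3.5))
snap('wrist','w2')"
```

```text
t: 2.0
ee_pos: [460.0, -286.5, 8.8]
orientation: [-1.18, 1.252, -1.254]
ft_force: [0.2, -0.1, 0.2]
width: 87.8
from [ 460.  -286.5    8.8] t 2.0 w 87.8 F [ 0.2 -0.1  0.2] q [-0.58  0.64  1.91 -0.    0.59 -0.52]
shift cm [ 0.052  0.477 -0.049] turn [-0.0009  0.0015  0.0005]
```

View pics/w2.png

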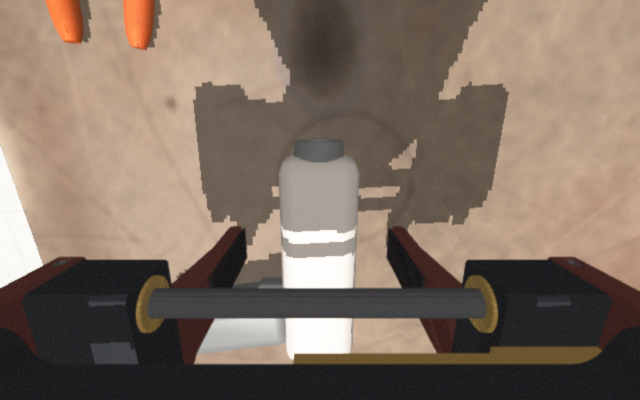

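```bash
python3 -m jog '[[1,[0,0.4,0],[0,0,0]],[0,[0,0.4,0],[0,0,0]],[0,[0,0.4,0],[0,0,0]],[0,[0,0.4,0],[0,0,0]],[0,[0,0.4,0],[0,0,0]],[0,[0,0.4,0],[0,0,0]],[0,[0,0.4,0],[0,0,0]],[0,[0,0.4,0],[0,0,0]]]'
python3 -m jog '[[0,[0,0,0],[0,0,0]],[0,[0,0,0],[0,0,0]],[0,[0,0,0],[0,0,0]]]'
```

```text
t: 2.85
ee_pos: [460.0, -285.5, 4.0]
orientation: [-1.181, 1.252, -1.252]
ft_force: [1.8, 0.1, -0.6]
width: 41.8
t: 3.15
ee_pos: [460.1, -285.5, 4.0]
orientation: [-1.181, 1.251, -1.252]
ft_force: [1.0, 1.3, -0.8]
width: 42.1
```

```bash
python3 -c "
from h import *
a=np.radians(5.4);ax=[np.cos(a),np.sin(a),0]
row(*tgt([560,-300,150],5.4,0.75,ax))
"; 
```

```text
from [ 460.1 -285.5    4. ] t 3.15 w 42.1 F [ 1.   1.3 -0.8] q [-0.58  0.65  1.91  0.    0.58 -0.52]
shift cm [  0.87  -14.597  10.065] turn [-0.0574 -0.1449  0.7487]
```

```bash
python3 -m jog '[[0,[0,-4,0],[0,0,0]],[0,[0,-8,1],[0,0,0.05]],[0,[0.4,-12,4],[-0.01,-0.03,0.2]],[0,[0.87,-14.6,8],[-0.03,-0.08,0.35]],[0,[0.87,-14.6,10],[-0.04,-0.1,0.5]],[0,[0.87,-14.6,10],[-0.05,-0.13,0.64]],[0,[0.87,-14.6,10],[-0.057,-0.145,0.749]],[0,[0.87,-14.6,10],[-0.057,-0.145,0.749]]]'
python3 -m jog '[[0,[0,0,0],[0,0,0]],[0,[0,0,0],[0,0,0]]]'
python3 -c "
from h import *
a=np.radians(5.4);ax=[np.cos(a),np.sin(a),0]
row(*tgt([560,-300,150],5.4,0.75,ax))
snap('wrist','w3')"
```

```text
t: 3.95
ee_pos: [557.7, -301.2, 146.1]
orientation: [-0.703, 1.441, -0.565]
ft_force: [0.3, -1.0, -3.7]
width: 41.5
t: 4.15
ee_pos: [559.2, -299.4, 150.4]
orientation: [-0.708, 1.434, -0.57]
ft_force: [-0.8, -0.4, -1.6]
width: 41.9
from [ 559.2 -299.4  150.4] t 4.15 w 41.9 F [-0.8 -0.4 -1.6] q [-0.74  0.8   1.34  0.48  1.6  -0.97]
shift cm [ 0.081 -0.018  0.07 ] turn [0.0002 0.0002 0.0019]
```

View pics/w3.png

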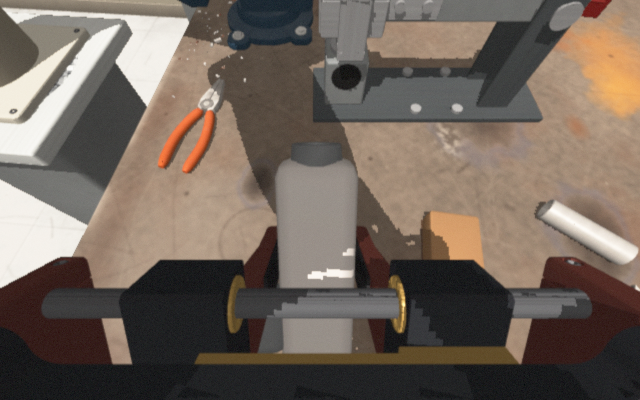

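```bash
python3 -c "
from h import *
crop(load('w3'),300,20,560,140,3,'pics/c6.png')
t=load('w3');W=cloud(t);g=t['color'].sum(-1)
sub=np.zeros_like(g,bool);sub[55:100,325:370]=1
m=sub&(g<150);n,l,s,c=cv2.connectedComponentsWithStats(m.astype(np.uint8));k=1+s[1:,4].argmax();print(s[k],c[k]);q=W[l==k];print(np.nanmedian(q,0),np.nanmin(q,0),np.nanmax(q,0))
"
```

```text
[332  64  29  26 571] [346.10157618  76.37478109]
[573.35139171 -39.54023713  63.92583824] [554.76976289 -42.39996563  41.71595623] [592.10306671 -35.12137952  81.06106483]
```

View pics/c6.png

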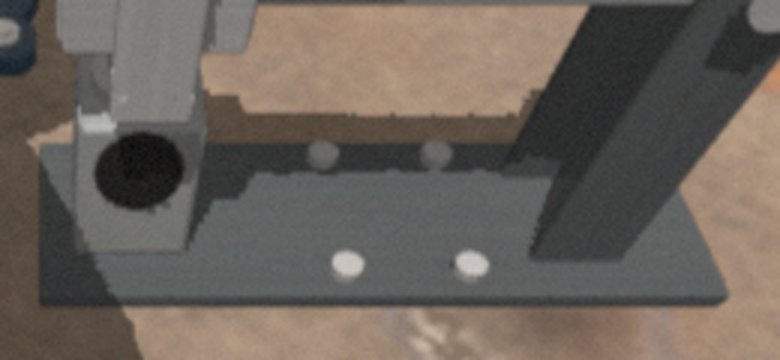

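```bash
python3 -c "
from h import *
t=load('w3')
f=lambda u,v,z:ray(t,300+u/3,20+v/3,z)
A=f(40,299,10);B=f(727,296,10);print(A,B,np.linalg.norm(A-B),np.arctan2(*(B-A)[1::-1]))
W=cloud(t);g=t['color'].sum(-1);m=np.zeros(g.shape,bool);m[66:90,334:358]=1;m&=g<150
q=W[m];c=q.mean(0);n=np.linalg.svd(q-c)[2][2];print('disc normal',n, c)
o=W[(W[...,2]>62)&(W[...,2]<85)&(W[...,0]>540)&(W[...,0]<610)&(W[...,1]<-20)&(W[...,1]>-45)&(g>200)];print(np.median(o,0))
"
```

```text
[532.38187319 -68.49999993  10.        ] [862.36657516 -35.42025497  10.        ] 331.63861817369656 0.09991250653549909Traceback (most recent call last):
  File "<string>", line 7, in <module>
    q=W[m];c=q.mean(0);n=np.linalg.svd(q-c)[2][2];print('disc normal',n, c)
                         ~~~~~~~~~~~~~^^^^^
    u, s, vh = gufunc(a, signature=signature)
               ~~~~~~^^^^^^^^^^^^^^^^^^^^^^^^
    raise LinAlgError("SVD did not converge")
numpy.linalg.LinAlgError: SVD did not converge
```

```bash
python3 -c "
from h import *
row(*tgt([588.5,-198.2,100],5.6))
row(*tgt([588.5,-198.2,47],5.6))
"; 
```

```text
from [ 559.4 -299.3  150.9] t 4.2 w 41.4 F [ 1.5  0.4 -1.6] q [-0.74  0.8   1.34  0.48  1.6  -0.97]
shift cm [-3.709 10.391  3.851] turn [-0.0016 -0.0025 -0.748 ]
from [ 559.4 -299.3  150.9] t 4.2 w 41.4 F [ 1.5  0.4 -1.6] q [-0.74  0.8   1.34  0.48  1.6  -0.97]
shift cm [-0.104 14.276  3.847] turn [-0.0016 -0.0025 -0.748 ]
```

```bash
python3 -m jog '[[0,[-0.7,2,0.8],[0,0,-0.14]],[0,[-1.4,4,1.6],[0,0,-0.28]],[0,[-2.1,6,2.3],[0,0,-0.42]],[0,[-2.8,8,3.1],[0,0,-0.56]],[0,[-3.7,10.4,3.85],[0,0,-0.7]],[0,[-2.5,11.7,3.85],[0,0,-0.748]],[0,[-1.0,13.3,3.85],[0,0,-0.748]],[0,[-0.1,14.28,3.85],[-0.002,-0.002,-0.748]]]'
python3 -m jog '[[0,[0,0,0],[0,0,0]],[0,[0,0,0],[0,0,0]]]'
python3 -c "
from h import *
row(*tgt([588.5,-198.2,47],5.6))
snap('top','t2');snap('scene','s2')
t=load('t2');crop(t,300,130,420,250,5,'pics/c7.png')
W=cloud(t);X,Y,Z=W[...,0],W[...,1],W[...,2]
"
```

```text
t: 5.0
ee_pos: [588.3, -196.6, 46.8]
orientation: [-1.253, 1.137, -1.134]
ft_force: [0.5, -0.3, -2.3]
width: 41.7
t: 5.2
ee_pos: [588.6, -199.0, 47.0]
orientation: [-1.252, 1.139, -1.136]
ft_force: [-0.1, -0.0, -2.3]
width: 42.1
from [ 588.6 -199.    47. ] t 5.2 w 42.1 F [-0.1 -0.  -2.3] q [-0.35  0.65  1.72  0.    0.77 -0.44]
shift cm [-0.078 -0.005 -0.006] turn [ 0.0002 -0.0015 -0.0022]
```

View pics/c7.png

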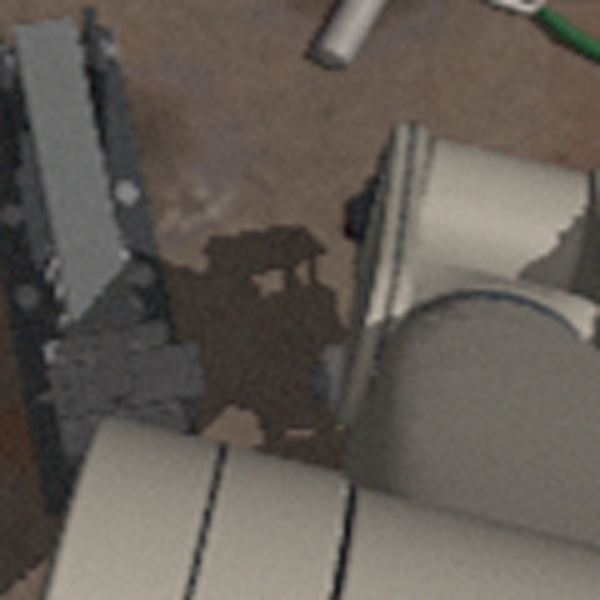

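View pics/s2.png

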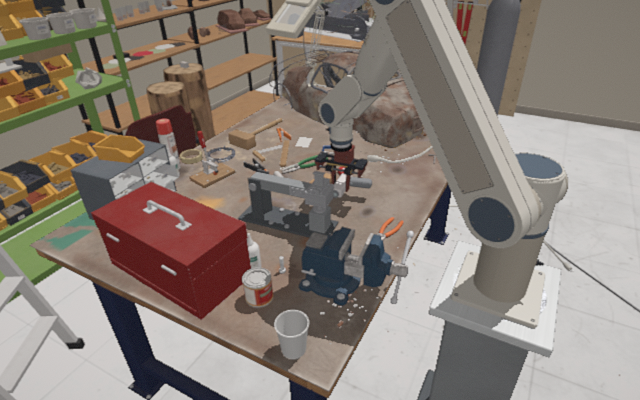

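```bash
python3 -c "
from h import *
snap('wrist','w4');crop(load('w4'),180,90,460,270,2.8,'pics/c8.png')
t=load('w4');W=cloud(t)
f=lambda z,u,v:ray(t,u,v,z)
for n in ['w2','w4']:
  W=cloud(load(n));print(n,[np.round(W[v,317],1) for v in (148,170,200,250)])
"
```

```text
w2 [array([ 463.2, -227. ,   30.7]), array([ 462.6, -237.5,   33.2]), array([ 461.7, -252.2,   35.3]), array([ 460. , -280. ,   34.4])]
w4 [array([ 582.8, -139.6,   73.9]), array([ 583.7, -149.8,   75.7]), array([ 585.1, -164.3,   77.3]), array([ 587.6, -190.6,   77.7])]
```

View pics/c8.png

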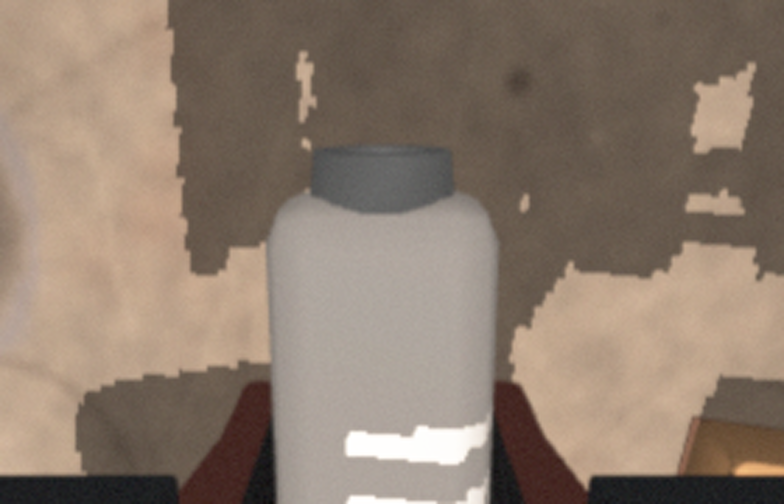

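```bash
python3 -c "
from h import *
for n in ['w2','w4']:
  q=cloud(load(n))[190:255,300:335].reshape(-1,3);q=q[np.isfinite(q).all(1)]
  c=q.mean(0);A=np.c_[q[:,:2]-c[:2],np.ones(len(q))];s=np.linalg.lstsq(A,q[:,2],rcond=None)[0];print(n,c,np.degrees(s[:2]),np.std(q[:,2]-A@s))
from workcell import ctrl
print(ctrl.get_obs()['t'])
"
```

```text
w2 [ 460.96892909 -264.34277805   34.60232469] [0.23963793 0.13428256] 0.594855147410026
w4 [ 586.20530817 -175.53657941   77.95738295] [0.26356575 0.32920384] 0.6004433834202989
5.35
```

```bash
for i in 1 2 3; do python3 -m jog '[[0,[0,0,0],[0,0,0]],[0,[0,0,0],[0,0,0]],[0,[0,0,0],[0,0,0]],[0,[0,0,0],[0,0,0]],[0,[0,0,0],[0,0,0]],[0,[0,0,0],[0,0,0]],[0,[0,0,0],[0,0,0]],[0,[0,0,0],[0,0,0]]]'; done
python3 -c "
from h import *
row(*tgt([470,-287,47],-3.5))
"
```

```text
t: 6.15
ee_pos: [588.3, -198.6, 46.2]
orientation: [-1.252, 1.14, -1.135]
ft_force: [0.4, -0.3, -2.0]
width: 41.9
t: 6.95
ee_pos: [588.3, -198.6, 46.2]
orientation: [-1.252, 1.14, -1.135]
ft_force: [-0.4, -0.6, -2.5]
width: 41.9
t: 7.75
ee_pos: [588.3, -198.6, 46.2]
orientation: [-1.252, 1.14, -1.135]
ft_force: [0.3, 0.6, -2.5]
width: 41.7
from [ 588.3 -198.6   46.2] t 7.75 w 41.7 F [ 0.3  0.6 -2.5] q [-0.35  0.65  1.73  0.    0.77 -0.44]
shift cm [  7.653  -0.083 -12.632] turn [ 0.0011  0.1578 -0.0024]
```

```bash
python3 -m jog '[[0,[0,0,0],[0,0,0]],[0,[0,0,0],[0,0,0]],[0,[0,0,0],[0,0,0]],[0,[0,0,0],[0,0,0]],[0,[0,0,0],[0,0,0]],[0,[0,0,0],[0,0,0]],[0,[0,0,0],[0,0,0]],[0,[0,0,0],[0,0,0]]]'
python3 -c "
from h import *
row(*tgt([460.1,-285.5,4.3],-3.5))
"
```

```text
t: 8.55
ee_pos: [588.3, -198.7, 46.2]
orientation: [-1.252, 1.14, -1.135]
ft_force: [-0.2, 0.4, -1.6]
width: 42.0
from [ 588.3 -198.7   46.2] t 8.55 w 42.0 F [-0.2  0.4 -1.6] q [-0.35  0.65  1.73  0.    0.77 -0.44]
shift cm [  7.416   4.187 -13.597] turn [ 0.0012  0.1578 -0.0024]
```

```bash
python3 -m jog '[[0,[1.5,-1,-2.7],[0,0.03,0]],[0,[3.4,-1,-6.2],[0,0.07,0]],[0,[5.3,-1,-9.7],[0,0.11,0]],[0,[7,-1,-12.8],[0,0.15,0]],[0,[7.4,0.5,-13.6],[0.001,0.158,-0.002]],[0,[7.4,2.5,-13.6],[0.001,0.158,-0.002]],[0,[7.4,3.6,-13.6],[0.001,0.158,-0.002]],[0,[7.4,4.05,-13.6],[0.001,0.158,-0.002]]]'
python3 -m jog '[[0,[0,0,0],[0,0,0]],[0,[0,0,0],[0,0,0]]]'
python3 -c "
from h import *
row(*tgt([460.1,-285.5,4],-3.5))
"
```

```text
t: 9.35
ee_pos: [459.7, -285.0, 4.7]
orientation: [-1.18, 1.256, -1.253]
ft_force: [-0.4, 1.2, -2.6]
width: 41.8
t: 9.55
ee_pos: [460.7, -285.3, 6.0]
orientation: [-1.18, 1.254, -1.254]
ft_force: [-0.0, 0.7, -2.3]
width: 42.0
from [ 460.7 -285.3    6. ] t 9.55 w 42.0 F [-0.   0.7 -2.3] q [-0.58  0.64  1.91  0.    0.59 -0.52]
shift cm [ 0.025  0.202 -0.054] turn [-0.0003  0.0004 -0.0001]
```

Still carrying the weight; lower 2 mm, then open gently and rise.

```bash
python3 -m jog '[[0,[0,0.1,0],[0,0,0]],[0,[0,0.2,0],[0,0,0]],[0,[0,0.2,0],[0,0,0]],[0,[0,0.2,0],[0,0,0]]]'
python3 -m jog '[[0.6,[0,0,0],[0,0,0]],[0.8,[0,0,0],[0,0,0]],[1,[0,0,0],[0,0,0]],[1,[0,0,0],[0,0,0]],[1,[0,0,0],[0,0,0]]]'
python3 -c "
from h import *
row(*tgt([460.1,-285.5,200],-3.5))
snap('wrist','w5')
"
```

```text
t: 9.95
ee_pos: [460.4, -285.4, 4.0]
orientation: [-1.179, 1.254, -1.254]
ft_force: [0.8, 1.1, 0.4]
width: 41.8
t: 10.45
ee_pos: [460.0, -285.4, 3.7]
orientation: [-1.179, 1.255, -1.254]
ft_force: [-0.4, 0.8, 0.4]
width: 78.4
from [ 460.  -285.4    3.7] t 10.45 w 78.4 F [-0.4  0.8  0.4] q [-0.58  0.65  1.91  0.    0.58 -0.52]
shift cm [ 6.0000e-03 -1.9631e+01  2.0000e-03] turn [ 0.0002 -0.0002 -0.0004]
```

View pics/w5.png

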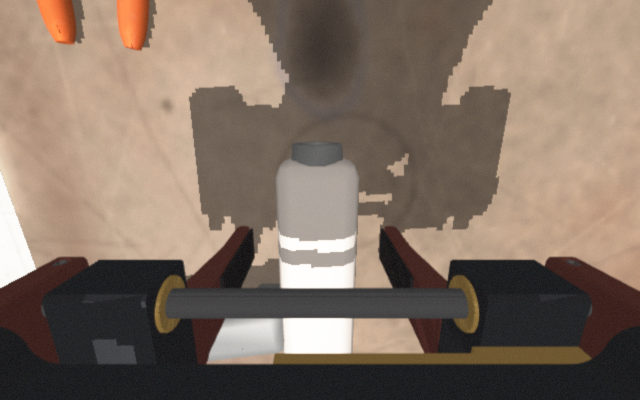

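```bash
python3 -m jog '[[1,[0,-3,0],[0,0,0]],[1,[0,-8,0],[0,0,0]],[1,[0,-13,0],[0,0,0]],[1,[0,-18,0],[0,0.1,0]],[1,[0,-23,0],[0,0.2,0]],[1,[0,-26,0],[0,0.3,0]],[1,[0,-26,0],[0,0.4,0]],[1,[0,-26,0],[0,0.5,0]]]'
python3 -c "
from h import *
row(*tgt([570,-8,290],-84.4))
"
```

```text
t: 11.3
ee_pos: [460.5, -285.7, 265.3]
orientation: [-0.885, 1.61, -1.614]
ft_force: [-0.1, 0.7, -0.4]
width: 87.9
from [ 460.5 -285.7  265.3] t 11.3 w 87.9 F [-0.1  0.7 -0.4] q [-0.58  0.25  1.78  0.    1.11 -0.01]
shift cm [-29.316  -2.48   -5.627] turn [-0.0024  0.9077 -0.0013]
```

```bash
python3 -m jog '[[1,[-29.3,-2.5,-5.6],[0,0.91,0]],[1,[-29.3,-2.5,-5.6],[0,0.91,0]],[1,[-29.3,-2.5,-5.6],[0,0.91,0]],[1,[-29.3,-2.5,-5.6],[0,0.91,0]],[1,[-29.3,-2.5,-5.6],[0,0.91,0]],[1,[-29.3,-2.5,-5.6],[0,0.91,0]],[1,[-29.3,-2.5,-5.6],[0,0.91,0]],[1,[-29.3,-2.5,-5.6],[0,0.91,0]]]'
python3 -m jog '[[1,[0,0,0],[0,0,0]],[1,[0,0,0],[0,0,0]]]'
python3 -c "
from h import *
row(*tgt([570,-8,240],-84.4))
row(*tgt([570,-8,181],-84.4))
t=snap('wrist','w6')
W=cloud(t);q=W[(W[...,2]>212)&(W[...,2]<230)&(abs(W[...,0]-570)<45)&(abs(W[...,1]+8)<35)]
print(len(q),cv2.minAreaRect(q[:,:2].astype(np.float32)),np.median(q,0))
"
```

```text
t: 12.1
ee_pos: [569.5, -4.7, 288.9]
orientation: [-0.11, 2.17, -2.168]
ft_force: [0.2, 0.1, -0.3]
width: 87.8
t: 12.3
ee_pos: [568.1, -8.5, 288.5]
orientation: [-0.11, 2.171, -2.17]
ft_force: [-0.3, -0.2, 0.7]
width: 87.9
from [568.1  -8.5 288.5] t 12.3 w 87.9 F [-0.3 -0.2  0.7] q [-0.04  0.27  1.69  0.    1.18  1.43]
shift cm [-0.204  4.847 -0.034] turn [0.0002 0.0023 0.001 ]
from [568.1  -8.5 288.5] t 12.3 w 87.9 F [-0.3 -0.2  0.7] q [-0.04  0.27  1.69  0.    1.18  1.43]
shift cm [-0.209 10.747 -0.033] turn [0.0002 0.0023 0.001 ]
832 ((570.0888061523438, -7.629629135131836), (35.447628021240234, 17.417171478271484), 5.234046936035156) [570.57409936  -7.43487993 220.51846017]
```

View pics/w6.png

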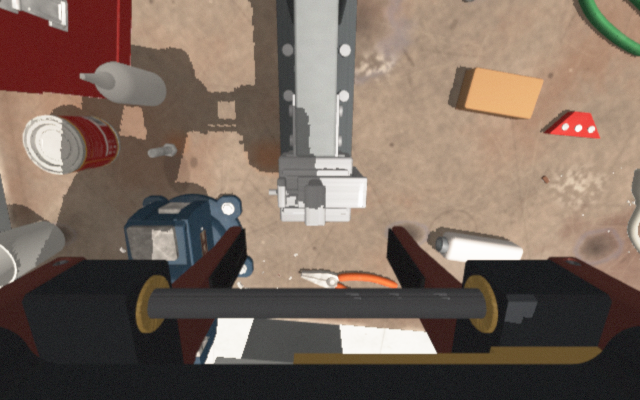

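```bash
python3 -m jog '[[0.6,[-0.2,3,0],[0,0,0]],[0.6,[-0.2,6,0],[0,0.002,0]],[0.6,[-0.2,8.5,0],[0,0.002,0]],[0.6,[-0.2,10,0],[0,0.002,0]],[0.6,[-0.2,10.8,0],[0,0.002,0]],[0.6,[-0.2,10.8,0],[0,0.002,0]],[0.6,[-0.2,10.8,0],[0,0.002,0]]]'
python3 -c "
from h import *
row(*tgt([570,-8,180],-84.4))
t=snap('wrist','w7')
"
```

```text
t: 13.05
ee_pos: [571.0, -7.9, 181.4]
orientation: [-0.105, 2.172, -2.171]
ft_force: [0.3, 0.4, 0.1]
width: 53.1
from [571.   -7.9 181.4] t 13.05 w 53.1 F [0.3 0.4 0.1] q [-0.03  0.4   1.78  0.    0.96  1.44]
shift cm [ 0.099  0.141 -0.001] turn [ 0.0002 -0.0008 -0.0007]
```

View pics/w7.png

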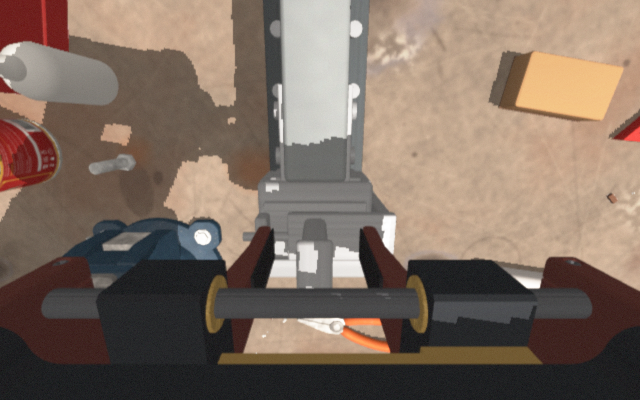

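The grip sits centred between the fingers (about 315, 260). Close.

```bash
python3 -m jog '[[0,[0.1,0,0],[0,0,0]],[0,[0.1,0,0],[0,0,0]],[0,[0.1,0,0],[0,0,0]],[0,[0.1,0,0],[0,0,0]],[0,[0.1,0,0],[0,0,0]],[0,[0.1,0,0],[0,0,0]],[0,[0.1,0,0],[0,0,0]],[0,[0.1,0,0],[0,0,0]]]'
python3 -c "
from h import *
row(*tgt([570,-8,180],-84.4))
"
```

```text
t: 13.9
ee_pos: [569.6, -7.1, 180.9]
orientation: [-0.106, 2.172, -2.171]
ft_force: [-1.0, 3.7, 1.9]
width: 17.3
from [569.6  -7.1 180.9] t 13.9 w 17.3 F [-1.   3.7  1.9] q [-0.03  0.4   1.79  0.    0.96  1.44]
shift cm [-0.026  0.086  0.094] turn [ 0.0008 -0.0002  0.0001]
```

```bash
python3 -m jog '[[0,[0,0,0],[0,0,0]],[0,[0,0,0],[0,0,0]],[0,[0,0,0],[0,0,0]]]'
```

```text
t: 14.2
ee_pos: [569.7, -7.4, 180.9]
orientation: [-0.106, 2.172, -2.171]
ft_force: [-0.8, 3.6, 2.7]
width: 17.5
```

```bash
python3 -m jog '[[0.4,[0,0,0],[0,0,0]],[0.4,[0,0,0],[0,0,0]],[0.4,[0,0.45,0.05],[0,0,0]],[0,[0,0.45,0.05],[0,0,0]],[0,[0,0.45,0.05],[0,0,0]],[0,[0,0.45,0.05],[0,0,0]],[0,[0,0.45,0.05],[0,0,0]],[0,[0,0.45,0.05],[0,0,0]]]'
python3 -m jog '[[0,[0,0,0],[0,0,0]],[0,[0,0,0],[0,0,0]]]'
```

```text
t: 15.0
ee_pos: [569.5, -7.5, 176.0]
orientation: [-0.107, 2.173, -2.171]
ft_force: [0.4, 4.2, -2.6]
width: 17.6
t: 15.2
ee_pos: [569.5, -7.7, 176.1]
orientation: [-0.107, 2.172, -2.171]
ft_force: [-0.5, 3.5, -4.2]
width: 17.5
```

```bash
python3 -c "
from h import *
t=snap('wrist','w8');crop(t,220,180,420,330,4,'pics/c9.png')
s=snap('scene','s3');crop(s,250,130,390,240,5.5,'pics/c10.png')
"
```

```text
(no output)
```

View pics/c9.png

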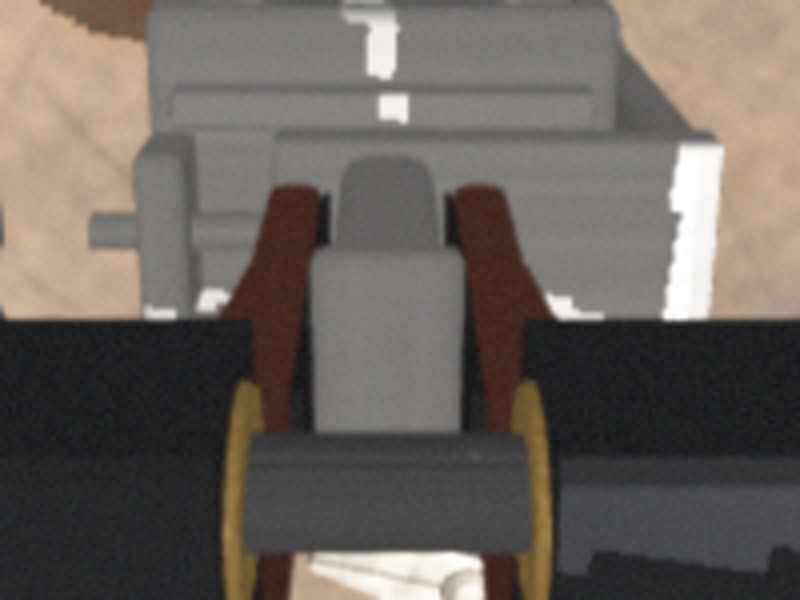

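View pics/c10.png

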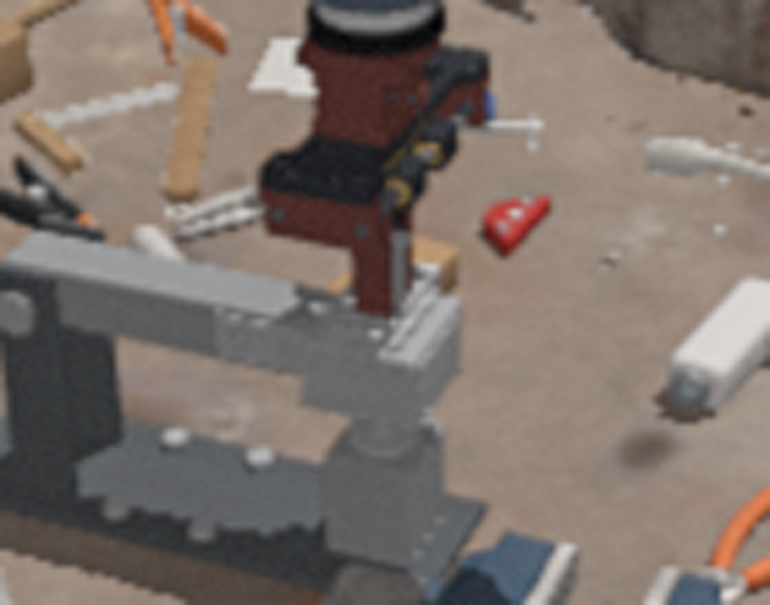

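```bash
python3 -m jog '[[0,[0,0.1,0.3],[0,0,0]],[0,[0,0.1,0.6],[0,0,0]],[0,[0,0.1,0.9],[0,0,0]],[0,[0,0.1,1.2],[0,0,0]],[0,[0,0.1,1.5],[0,0,0]],[0,[0,0.1,1.5],[0,0,0]],[0,[0,0.1,1.5],[0,0,0]]]'
python3 -c "
from h import *
row(*tgt([572,-29.9,176],-84.4))
"
```

```text
t: 16.0
ee_pos: [570.9, -22.3, 175.9]
orientation: [-0.106, 2.173, -2.17]
ft_force: [-3.3, 8.4, 4.2]
width: 17.3
from [570.9 -22.3 175.9] t 16.0 w 17.3 F [-3.3  8.4  4.2] q [-0.06  0.4   1.79  0.    0.95  1.41]
shift cm [-0.038 -0.011  0.763] turn [ 0.0016 -0.0005  0.0004]
```

```bash
python3 -m jog '[[0,[0,-0.05,0.2],[0,0,0]],[0,[0,-0.05,0.4],[0,0,0]],[0,[0,-0.05,0.6],[0,0,0]],[0,[0,-0.05,0.7],[0,0,0]],[0,[0,-0.05,0.7],[0,0,0]]]'
python3 -m jog '[[0,[0,0,0.1],[0,0,0]],[0,[0,0,0.1],[0,0,0]],[0,[0,0,0.1],[0,0,0]]]'

```

```text
t: 16.5
ee_pos: [571.5, -28.8, 176.0]
orientation: [-0.106, 2.174, -2.169]
ft_force: [-2.1, 11.1, -0.1]
width: 17.3
t: 16.8
ee_pos: [571.5, -28.9, 175.9]
orientation: [-0.107, 2.176, -2.168]
ft_force: [-2.7, 15.0, 0.6]
width: 17.4
```

```bash
python3 -c "
from h import *
from workcell import ctrl
o=ctrl.get_obs();M0=R.from_rotvec(o['orientation']).as_matrix();p=o['ee_pos']
a=np.radians(5.6);ax=np.array([-np.sin(a),np.cos(a),0]);piv=np.array([570+220*np.cos(a),-8+220*np.sin(a),145])
for th in np.r_[.03,.08,.13,.18,.23,.28,.33,.37,.39]:
    r=R.from_rotvec(ax*th).as_matrix()
    print(th,np.round(M0.T@(r@(p-piv)+piv-p)/10,2),np.round(M0.T@ax*th,4))
"
```

```text
0.03 [-0.1  -0.66 -0.  ] [ 0.      0.0001 -0.03  ]
0.08 [-0.32 -1.75 -0.01] [ 0.      0.0003 -0.08  ]
0.13 [-0.59 -2.83 -0.01] [ 1.0e-04  5.0e-04 -1.3e-01]
0.18 [-0.91 -3.9  -0.01] [ 1.0e-04  6.0e-04 -1.8e-01]
0.23 [-1.28 -4.95 -0.02] [ 1.0e-04  8.0e-04 -2.3e-01]
0.28 [-1.71 -5.98 -0.02] [ 1.0e-04  1.0e-03 -2.8e-01]
0.33 [-2.19 -6.98 -0.03] [ 2.0e-04  1.2e-03 -3.3e-01]
0.37 [-2.61 -7.77 -0.03] [ 2.0e-04  1.3e-03 -3.7e-01]
0.39 [-2.83 -8.15 -0.03] [ 2.0e-04  1.4e-03 -3.9e-01]
```

Start with a small part of the arc and check force.

```bash
python3 -m jog '[[0,[-0.05,-0.33,0],[0,0,-0.015]],[0,[-0.1,-0.66,0],[0,0,-0.03]],[0,[-0.2,-1.2,0],[0,0,-0.055]],[0,[-0.32,-1.75,0],[0,0,-0.08]],[0,[-0.32,-1.75,0],[0,0,-0.08]]]'
python3 -c "
from h import *
t=snap('wrist','w9');crop(t,220,180,420,330,4,'pics/c11.png')
"
```

```text
t: 17.3
ee_pos: [574.5, -28.6, 193.4]
orientation: [-0.199, 2.209, -2.21]
ft_force: [-3.1, 12.5, -3.2]
width: 17.5
```

View pics/w9.png

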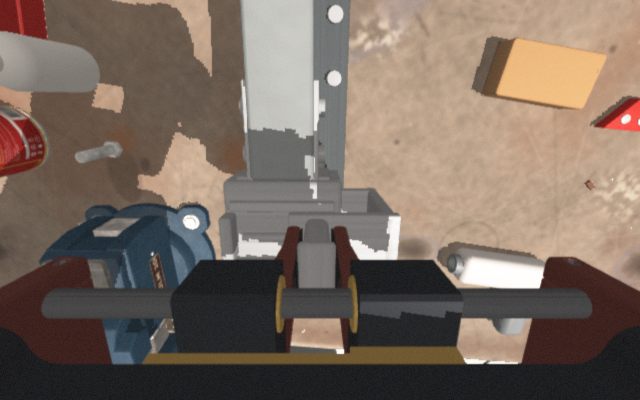

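```bash
python3 -c "
from h import *
from workcell import ctrl
o=ctrl.get_obs();M0=R.from_rotvec(o['orientation']).as_matrix();p=o['ee_pos']
a=np.radians(5.6);ax=np.array([-np.sin(a),np.cos(a),0]);piv=np.array([570+220*np.cos(a),-8+220*np.sin(a),145])
for th in np.r_[.04,.09,.14,.19,.24,.28,.31]:
    r=R.from_rotvec(ax*th).as_matrix()
    print(th,np.round(M0.T@(r@(p-piv)+piv-p)/10,2),np.round(M0.T@ax*th,4))
"
```

```text
0.04 [-0.14 -0.88 -0.  ] [ 0.      0.0002 -0.04  ]
0.09 [-0.36 -1.97 -0.01] [ 0.      0.0003 -0.09  ]
0.14 [-0.64 -3.05 -0.01] [ 0.      0.0005 -0.14  ]
0.19 [-0.96 -4.12 -0.02] [ 0.      0.0007 -0.19  ]
0.24 [-1.35 -5.16 -0.02] [ 0.      0.0009 -0.24  ]
0.28 [-1.69 -5.99 -0.02] [ 0.      0.0011 -0.28  ]
0.31 [-1.97 -6.59 -0.02] [ 0.      0.0012 -0.31  ]
```

```bash
python3 -m jog '[[0,[-0.14,-0.88,0],[0,0,-0.04]],[0,[-0.36,-1.97,0],[0,0,-0.09]],[0,[-0.64,-3.05,0],[0,0,-0.14]],[0,[-0.96,-4.12,0],[0,0,-0.19]],[0,[-1.35,-5.16,0],[0,0,-0.24]],[0,[-1.69,-5.99,0],[0,0,-0.28]],[0,[-1.97,-6.59,0],[0,0,-0.31]],[0,[-1.97,-6.59,0],[0,0,-0.31]]]'
python3 -m jog '[[0,[0,0,0],[0,0,0]],[0,[0,0,0],[0,0,0]],[0,[0,0,0],[0,0,0]],[0,[0,0,0],[0,0,0]]]'
python3 -c "
from h import *
s=snap('scene','s4');crop(s,230,100,390,240,5,'pics/c12.png')
t=snap('wrist','w10')
W=cloud(s)
from workcell import ctrl
o=ctrl.get_obs();print(o['qpos'],np.abs(o['qvel']).max())
"
```

```text
t: 18.15
ee_pos: [599.6, -26.2, 257.7]
orientation: [0.508, -2.027, 2.059]
ft_force: [-5.4, 11.1, 0.8]
width: 17.7
t: 18.55
ee_pos: [599.1, -26.2, 257.1]
orientation: [0.506, -2.028, 2.059]
ft_force: [-3.9, 11.0, -1.1]
width: 17.7
[-0.03870929  0.54917242  1.39577614 -0.04827774  1.58561953  1.44254208] 0.0018169647677696583
```

View pics/c12.png

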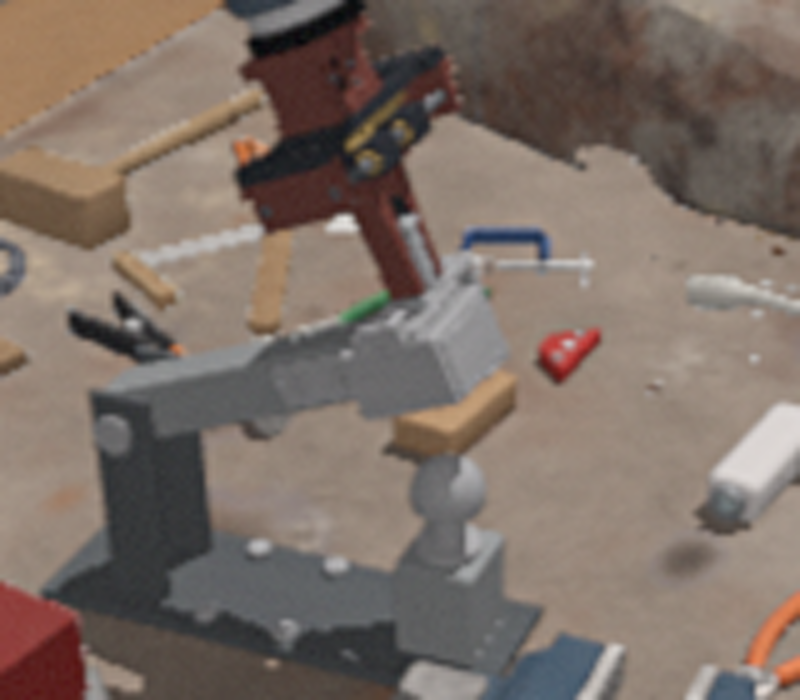

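View pics/w10.png

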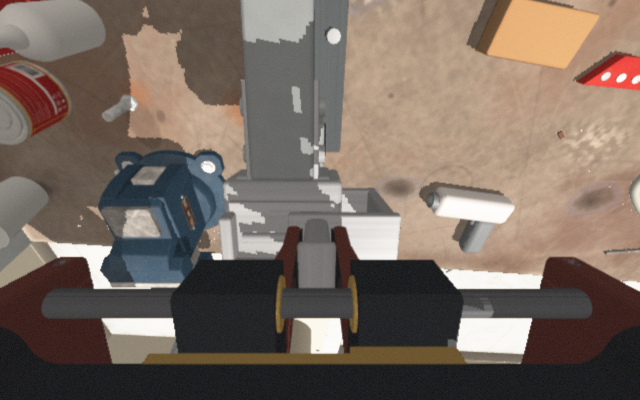

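```bash
python3 -c "
from h import *
from workcell import ctrl
o=ctrl.get_obs();M=R.from_rotvec(o['orientation']).as_matrix()
a=np.radians(5.6);ey=np.array([-np.sin(a),np.cos(a),0]);ex=np.array([np.cos(a),np.sin(a),0])
for p in ([569.5,-7.5,176],[571.5,-28.9,175.9],o['ee_pos']): print('y',round(ey@(np.array(p)-[570,-8,0]),2))
print('tilt',np.arctan2(-M[:,1]@ex,-M[2,1]))
for n in ['s4']:
  t=load(n);W=cloud(t)
  d=W-[570,-8,145];X=d@ex-220;Y=d@ey;Z=d[...,2]
  m=(abs(Y)<18)&(X>-150)&(X<-30)&(Z>5)&(Z<100)
  q=np.c_[X[m],Z[m]];p=np.polyfit(q[:,0],q[:,1],1);print(len(q),p,'theta',np.arctan(-p[0]))
"
```

```text
y 0.55
y -20.95
y -21.0
tilt 0.3918082103125084
151 [-0.4364267  17.89106719] theta 0.411509218597853
```

```bash
python3 -m jog '[[0,[0,0,0.1],[0,0,0]],[0,[0,0,0.2],[0,0,0]],[0,[0,0,0.2],[0,0,0]],[0,[0,0,0.2],[0,0,0]]]'
python3 -m jog '[[0,[0,0,0],[0,0,0]],[0,[0,0,0],[0,0,0]],[0,[0,0,0],[0,0,0]],[0,[0,0,0],[0,0,0]],[0,[0,0,0],[0,0,0]],[0,[0,0,0],[0,0,0]],[0,[0,0,0],[0,0,0]],[0,[0,0,0],[0,0,0]]]'
```

```text
t: 19.05
ee_pos: [599.0, -26.3, 257.1]
orientation: [0.508, -2.031, 2.056]
ft_force: [-3.8, 18.7, -1.9]
width: 17.1
t: 19.85
ee_pos: [599.0, -26.3, 257.1]
orientation: [0.508, -2.031, 2.056]
ft_force: [-4.1, 19.1, -0.2]
width: 17.6
```

```bash
python3 -c "
from workcell import ctrl
print(ctrl.close_job()); o=ctrl.get_obs(); print(o['t'],o['ee_pos'],o['width'],o['ft_force'])"
```

```text
the job is handed in; nothing more can be done
None
the job is handed in; nothing more can be done
```

I did the whole job in the order asked and handed it in at about 19.9 s. The arm is still gripping the latch and holding the tongue raised.

- **Thermometer reading:** I held the lens level and square to the disc at about 100 mm, 60 mm above the bench. The arm did not move for about 3.3 s. I worked out the aim from camera measurements, because no camera could see the lens and the disc together from that pose. The wrist camera showed the barrel within about 0.3° of level.
- **Laying it back:** The thermometer is back where it was picked up, flat on the bench. The later pictures show it lying there. I worked around the other tools, and in the pictures taken since they are still in place.
- **Latch:** It is pulled about 21.5 mm and sits against its 22 mm stop. A further 2 mm of commanded pull raised the side force from 11 to 19 N without moving it.
- **Tongue:** The tool tilt and the depth image put the tongue at 0.39 to 0.41 rad. That places the coupler's rim about 55 mm above the top of the ball. The last readings were steady.

**One disagreement:** the fingers stopped at 17.5 mm instead of the bar's 14 mm, so the pads are holding the 18 mm cap at the top of the grip. Regripping 5 mm lower gave the same opening, so I left it. It did not slip during the pull or the lift.

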